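# Top up the furnace carrier and hold it turned, ball centred

### The job

Fill the carrier's empty pockets with spare ceramic blanks from the stand, leaving the blanks already in it where they are and the spare you do not need in the stand. Then lift the carrier straight up by its arch handle, about 10 cm clear of its mat, and there in the air turn it a quarter turn (either way), keeping it level so that the loose ball stays in the middle of the dish. Finish still holding it there, level and still above its mat, and do not put it down; leave the model, the burs and the cup alone.

Things in the scene. Friction and masses are not known exactly. Their poses are not given: they have to be found in the camera images.
- carrier: Loose furnace carrier: dark steel plate 180 mm (its x) by 120 mm (its y), 19 mm thick, about 0.4 kg empty, weight centred. Origin at the centre of its underside, z up. White dish in the middle of its top, arch handle over it, a round pocket near each corner. Starts flat on the mat, its axes along the mat's.
- handle (a point): Middle of the bar of the carrier's stiff steel arch handle, 77 mm above the carrier's underside on its vertical centre line, axes as the carrier's. The arch bridges the dish along y: bar level, 10 mm thick in x, 14 mm high (70 to 84 mm above the underside), 112 mm long; legs 10 x 8 mm at y = +-52 mm.
- dish (a point): Centre of the carrier's round shallow white dish (74 mm across, sloping down 10 degrees to its centre), on the carrier's vertical centre line, 8 mm above its underside.
- ball_center (a point): Centre of the loose steel ball, 22 mm across, 30 g, lying in the dish under the handle.
- mat: Fixed black rubber mat on which the carrier starts, 220 mm (its x) by 150 mm (its y), 4 mm thick, origin at the centre of its underside on the table. The direction from which the quarter turn counts.
- stand: Fixed grey plastic block for spare blanks, 50 mm (its x) by 172 mm (its y), 22 mm high, origin at the centre of its underside. Four holes in a row along its y at y = -63, -21, +21, +63 mm, each 22 mm wide, 14 mm deep, floor 8 mm above the table. Three of them hold a spare, one is empty; which one varies.
- pocket1 (a point): Centre of the floor of the carrier's pocket at x = 68, y = 37 mm, 5 mm above the carrier's underside; pocket round, 22 mm wide, 14 mm deep, mouth chamfered. Two of the four pockets are empty at the start, which ones varies.
- pocket2 (a point): Centre of the floor of the carrier's pocket at x = 68, y = -37 mm, 5 mm above the carrier's underside; pocket round, 22 mm wide, 14 mm deep, mouth chamfered. Two of the four pockets are empty at the start, which ones varies.
- pocket3 (a point): Centre of the floor of the carrier's pocket at x = -68, y = 37 mm, 5 mm above the carrier's underside; pocket round, 22 mm wide, 14 mm deep, mouth chamfered. Two of the four pockets are empty at the start, which ones varies.
- pocket4 (a point): Centre of the floor of the carrier's pocket at x = -68, y = -37 mm, 5 mm above the carrier's underside; pocket round, 22 mm wide, 14 mm deep, mouth chamfered. Two of the four pockets are empty at the start, which ones varies.
- fitted1: White ceramic blank, a cylinder 18 mm across and 45 mm long with plain ends, 28 g, standing upright in one of the carrier's pockets at the start, 31 mm of it showing. Origin at the centre of its underside, z along its length.
- fitted2: White ceramic blank, a cylinder 18 mm across and 45 mm long with plain ends, 28 g, standing upright in one of the carrier's pockets at the start, 31 mm of it showing. Origin at the centre of its underside, z along its length.
- spare1: White ceramic blank, a cylinder 18 mm across and 45 mm long with plain ends, 28 g, standing upright in one of the stand's holes (a spare) at the start, 31 mm of it showing. Origin at the centre of its underside, z along its length.
- spare2: White ceramic blank, a cylinder 18 mm across and 45 mm long with plain ends, 28 g, standing upright in one of the stand's holes (a spare) at the start, 31 mm of it showing. Origin at the centre of its underside, z along its length.
- spare3: White ceramic blank, a cylinder 18 mm across and 45 mm long with plain ends, 28 g, standing upright in one of the stand's holes (a spare) at the start, 31 mm of it showing. Origin at the centre of its underside, z along its length.
- model: Bystander: plaster dental arch model about 60 x 60 mm, 29 mm high; origin under its centre.
- burs: Bystander: round red stand with small steel burs, 64 mm across, 41 mm high; origin at the centre of its underside.
- cup: Bystander: clear plastic cup, 60 mm across, 45 mm high; origin at the centre of its underside.
Not all that is in view belongs to the job. Several things look just like the stand: the one meant starts farthest from the robot's base.

How it is judged (in metres and radians):
On the way, in this order (a step that is already met when the one before it is completed fails the run):
1. all four pockets hold a blank while the carrier still stands on its mat (((horizontal distance between fitted1 and pocket1 below 0.006 m and distance between fitted1 and pocket1 below 0.009 m) or (horizontal distance between fitted2 and pocket1 below 0.006 m and distance between fitted2 and pocket1 below 0.009 m) or (horizontal distance between spare1 and pocket1 below 0.006 m and distance between spare1 and pocket1 below 0.009 m) or (horizontal distance between spare2 and pocket1 below 0.006 m and distance between spare2 and pocket1 below 0.009 m) or (horizontal distance between spare3 and pocket1 below 0.006 m and distance between spare3 and pocket1 below 0.009 m)) and ((horizontal distance between fitted1 and pocket2 below 0.006 m and distance between fitted1 and pocket2 below 0.009 m) or (horizontal distance between fitted2 and pocket2 below 0.006 m and distance between fitted2 and pocket2 below 0.009 m) or (horizontal distance between spare1 and pocket2 below 0.006 m and distance between spare1 and pocket2 below 0.009 m) or (horizontal distance between spare2 and pocket2 below 0.006 m and distance between spare2 and pocket2 below 0.009 m) or (horizontal distance between spare3 and pocket2 below 0.006 m and distance between spare3 and pocket2 below 0.009 m)) and ((horizontal distance between fitted1 and pocket3 below 0.006 m and distance between fitted1 and pocket3 below 0.009 m) or (horizontal distance between fitted2 and pocket3 below 0.006 m and distance between fitted2 and pocket3 below 0.009 m) or (horizontal distance between spare1 and pocket3 below 0.006 m and distance between spare1 and pocket3 below 0.009 m) or (horizontal distance between spare2 and pocket3 below 0.006 m and distance between spare2 and pocket3 below 0.009 m) or (horizontal distance between spare3 and pocket3 below 0.006 m and distance between spare3 and pocket3 below 0.009 m)) and ((horizontal distance between fitted1 and pocket4 below 0.006 m and distance between fitted1 and pocket4 below 0.009 m) or (horizontal distance between fitted2 and pocket4 below 0.006 m and distance between fitted2 and pocket4 below 0.009 m) or (horizontal distance between spare1 and pocket4 below 0.006 m and distance between spare1 and pocket4 below 0.009 m) or (horizontal distance between spare2 and pocket4 below 0.006 m and distance between spare2 and pocket4 below 0.009 m) or (horizontal distance between spare3 and pocket4 below 0.006 m and distance between spare3 and pocket4 below 0.009 m)) and height (world z) of carrier below 0.01 m), for 0.2 s.
2. the carrier is lifted clear of the mat (over 5 cm), not yet turned, level, ball in the middle (height (world z) of carrier above 0.055 m and angle between the x axis of carrier and the x axis of mat, either way round below 0.35 rad and angle between carrier's own z axis and vertical below 0.12 rad and horizontal distance between ball_center and dish below 0.01 m), for 0.1 s.
At the end, for the whole second after the job is handed in: Gripper holds the carrier, still, 6-20 cm above the table, within 5 cm of over its mat, turned 90 +-8.5 degrees from the mat, level within 7 degrees, touching nothing else; ball within 10 mm of the dish centre; a blank seated in every pocket; one spare standing in the stand (((horizontal distance between fitted1 and pocket1 below 0.006 m and distance between fitted1 and pocket1 below 0.009 m) or (horizontal distance between fitted2 and pocket1 below 0.006 m and distance between fitted2 and pocket1 below 0.009 m) or (horizontal distance between spare1 and pocket1 below 0.006 m and distance between spare1 and pocket1 below 0.009 m) or (horizontal distance between spare2 and pocket1 below 0.006 m and distance between spare2 and pocket1 below 0.009 m) or (horizontal distance between spare3 and pocket1 below 0.006 m and distance between spare3 and pocket1 below 0.009 m)) and ((horizontal distance between fitted1 and pocket2 below 0.006 m and distance between fitted1 and pocket2 below 0.009 m) or (horizontal distance between fitted2 and pocket2 below 0.006 m and distance between fitted2 and pocket2 below 0.009 m) or (horizontal distance between spare1 and pocket2 below 0.006 m and distance between spare1 and pocket2 below 0.009 m) or (horizontal distance between spare2 and pocket2 below 0.006 m and distance between spare2 and pocket2 below 0.009 m) or (horizontal distance between spare3 and pocket2 below 0.006 m and distance between spare3 and pocket2 below 0.009 m)) and ((horizontal distance between fitted1 and pocket3 below 0.006 m and distance between fitted1 and pocket3 below 0.009 m) or (horizontal distance between fitted2 and pocket3 below 0.006 m and distance between fitted2 and pocket3 below 0.009 m) or (horizontal distance between spare1 and pocket3 below 0.006 m and distance between spare1 and pocket3 below 0.009 m) or (horizontal distance between spare2 and pocket3 below 0.006 m and distance between spare2 and pocket3 below 0.009 m) or (horizontal distance between spare3 and pocket3 below 0.006 m and distance between spare3 and pocket3 below 0.009 m)) and ((horizontal distance between fitted1 and pocket4 below 0.006 m and distance between fitted1 and pocket4 below 0.009 m) or (horizontal distance between fitted2 and pocket4 below 0.006 m and distance between fitted2 and pocket4 below 0.009 m) or (horizontal distance between spare1 and pocket4 below 0.006 m and distance between spare1 and pocket4 below 0.009 m) or (horizontal distance between spare2 and pocket4 below 0.006 m and distance between spare2 and pocket4 below 0.009 m) or (horizontal distance between spare3 and pocket4 below 0.006 m and distance between spare3 and pocket4 below 0.009 m)) and ((z of spare1 in the frame of stand between 0.004 and 0.012 m and x of spare1 in the frame of stand between -0.008 and 0.008 m and angle between spare1's own z axis and vertical below 0.2 rad and horizontal distance between spare1 and stand below 0.075 m) or (z of spare2 in the frame of stand between 0.004 and 0.012 m and x of spare2 in the frame of stand between -0.008 and 0.008 m and angle between spare2's own z axis and vertical below 0.2 rad and horizontal distance between spare2 and stand below 0.075 m) or (z of spare3 in the frame of stand between 0.004 and 0.012 m and x of spare3 in the frame of stand between -0.008 and 0.008 m and angle between spare3's own z axis and vertical below 0.2 rad and horizontal distance between spare3 and stand below 0.075 m)) and angle between carrier's own z axis and vertical below 0.12 rad and horizontal distance between ball_center and dish below 0.01 m and horizontal distance between carrier and mat below 0.05 m and angle between the x axis of carrier and the x axis of mat, either way round above 1.4208 rad and height (world z) of carrier between 0.06 and 0.2 m and contact force between the fingers and carrier above 1 N and linear speed of carrier below 0.03 m/s and angular speed of carrier below 0.15 rad/s and contact force between carrier and mat below 0.05 N and contact force between carrier and stand below 0.05 N and contact force between carrier and model below 0.05 N and contact force between carrier and burs below 0.05 N and contact force between carrier and cup below 0.05 N); the arm keeps its last pose, push and grip.
It fails at once if the ball strays more than 18 mm from the middle of the dish or leaves it (distance between ball_center and dish above 0.0205 m).
It fails at once if the carrier is tipped more than 15 degrees (angle between carrier's own z axis and vertical above 0.26 rad).
It fails at once if a blank that was already in the carrier is taken out (z of any of fitted1, fitted2 in the frame of carrier above 0.018 m).
It fails at once if the model, the burs or the cup is disturbed (distance of any of model, burs, cup from where it was at the start of the episode above 0.02 m).
It also fails if it takes over 72 s, if anything falls off the work surface, if the arm or the gripper's body presses on something with over 40 N, if the wrist force passes 120 N, or if a joint passes its speed limit or range.

### The arm

A 6-joint arm with a two-finger parallel gripper is mounted at the origin on the work surface. World frame = base frame: x ahead of the robot, y to its left, z up, the work surface at z = 0. Lengths are in m, angles in degrees, forces in N, time in s.
With the tool pointing down it reaches from about 0.35 to 0.875 m from the base axis. Payload 4.2 kg.
Tool frame: the origin (TCP) lies at the very end of the fingers, on their centre line; the grasp point (between the pads) lies 19 mm behind it (r.grip_point_offset is the distance from the TCP to the grasp point, in m); z points along the fingers, y is the line along which they close (so a half turn about z gives the same grasp; the last joint's range is limited). The gripper opens to 87 mm and grips with 3 to 60 N. Pads are 19 mm wide; open, the fingers measure 117 mm over their backs; the gripper's body (75 mm by 190 mm) begins 51 mm behind the grasp point.
Start: joints at [-48.266, 22.042, 0.453, 0, -68.411, -14.817], TCP at [0.283, -0.557, 0.223] pointing down, gripper open.
Joint ranges: [-179.83, 179.83], [-69.29, 118.12], [-61.27, 80.66], [-181.25, 117.63], [-171.15, -9.14], [-177.46, 177.46]. Speed limits (degrees/s): [159.86, 159.86, 180, 180, 180, 180].

### API

Orientations are given as a 3x3 rotation matrix whose columns are the frame's x, y, z axes.
In Python, from station import r gives the robot as it stands.
- The arm moves only by the tool move_arm, never from a script. Its argument "series" is a list of rows, each a list of 3 entries, a list of its own where there are three numbers: the turn, a rotation vector about the tool's x, y, z as a fraction of full scale, then the shift along the tool's x, y, z as a fraction of full scale, then the opening, from 0 (shut) to 1 (fully open). A call has 1 to 12 rows; each row shifts and turns the commanded pose from where the row before left it, along the tool's axes as they then stand; what a row does not reach is not made up. Full scale, the value 1, is 0.5 m for a shift and 0.1 rad for a turn. A row lasts 1/10 s, in which the tool goes at most 50 mm and 8.59 degrees, less where a joint would pass 70% of its speed; a pose out of reach is approached as far as the arm can. A call with a number of a shift or a turn outside -1 to 1 is refused whole. A call with a gripper value outside its range is refused whole. The fingers move at their own pace and stop on an object; the grip force is fixed at half the most. Time passes only in rows, so rows that do not move let the fingers close. It gives the time, the measured TCP pose, the force, the opening and the grip force at its end, in the units of the state.
- r.sense(): the state, without advancing time (a new reading comes with each control period).
- r.capture(name): name is "side" or "top" or "wrist"; returns a dict with "img" (420x560x3 uint8, red, green, blue), "fx", "fy", "cx", "cy" (pixels), "k1" (the pictures are not rectified: a ray, as slopes to the right and down, at radius r is drawn at 1 + k1 r^2 times it, then the intrinsics apply), "origin" and "orientation" of the camera in the world. Camera axes: x right, y up, looking along -z (the intrinsics and any distortion apply to the point x, -y, -z); pixel columns grow to the right and rows downward; lengths in m; the calibration is good to about 2 mm. A picture is of the moment at which its call begins. There is no depth.
- r.finish_job(): hands the job in; it is judged then, once.
Trained networks look in the newest picture that a camera, given by its name, has taken for a name from the list of things; names that differ only in an ending like _2 or _b are one class to them, and where a whole thing is asked for, a point or a joint stands for the part that bears it (a point fixed in the world has none). Each returns a list of dicts, best first, with "score" (0 to 1); they miss things now and then, are a little off and sometimes report something else, mostly with a low value. They report only what shows in the picture. A call takes as long as a camera call. They do not tell look-alikes from the thing itself.
- r.cut_out(target, camera): "pixels" (420x560 bool, what is visible of it) and "centre" ([column, row] in pixels, amid what is visible of it).
- r.pinpoint(target, camera): "centre" ([column, row] in pixels: a listed point, or the origin of a listed thing).
The state is a dict: "time_s": time; "joints": joint angles; "joint_velocities": joint speeds; "effort": joint torques, N m; "tcp_pos": TCP position; "ee_rot": TCP orientation; "wrist_force": force on the tool from outside, world axes, zero at the start; "moment": the same for the moment, N m; "gripper_width": opening from 0.0 (shut) to 1.0 (fully open); "gripper_force": force on a finger pad.
Only numpy, scipy, OpenCV 4.12 (cv2) and the standard library are available. Lean on these libraries where they do the work, as an engineer would, in place of code of your own. Each camera call takes 0.05 s, during which the arm holds its last target. There are 200 camera calls.

## Working session

There is one attempt and no reset: what is moved stays moved. The work goes in short steps, Python scripts to look and compute and a tool call to move; the robot and the scene stay as the last step left them, time stands still between calls to the robot, and variables do not carry over. Pictures are saved under pics/ and viewed, at most 12 in all, crops included, and the job is handed in when it is done.

Besides the shell and the picture viewer there is one more tool, called after "Emit:" as name(argument=value, ...), one argument or row to a line, values as JSON. move_arm: Moves the arm, as the interface text tells. Its arguments: {"type":"object","properties":{"series":{"type":"array"}},"required":["series"]}

```bash
ls; mkdir -p pics; cat > h.py <<'E'
import numpy as np, cv2
from station import r
def pix(c,p):
    p=np.asarray(p,float); R=np.array(c["orientation"]); d=R.T@(p-np.array(c["origin"]))
    x,y=d[0]/-d[2],-d[1]/-d[2]; s=1+c["k1"]*(x*x+y*y)
    return np.array([c["cx"]+c["fx"]*x*s,c["cy"]+c["fy"]*y*s])
def world(c,uv,z):
    a=np.array([(uv[0]-c["cx"])/c["fx"],(uv[1]-c["cy"])/c["fy"]]); b=a.copy()
    for _ in range(20): b=a/(1+c["k1"]*(b@b))
    d=np.array(c["orientation"])@np.array([b[0],-b[1],-1]); o=np.array(c["origin"])
    return o+d*(z-o[2])/d[2]
def save(c,n): cv2.imwrite(f"pics/{n}.png",cv2.cvtColor(c["img"],cv2.COLOR_RGB2BGR))
E
python3 - <<'E'
from h import *
for n in ("top","side"):
    c=r.capture(n); save(c,n)
    print(n,c["origin"])
    for t,z in [("carrier",.004),("handle",.081),("dish",.012),("ball_center",.025),("mat",0),("stand",0),("pocket1",.009),("fitted1",.009),("spare1",.008),("model",0),("burs",0),("cup",0)]:
        for d in r.pinpoint(t,n): print(t,round(d["score"],2),np.round(d["centre"]),np.round(world(c,d["centre"],z),3))
E
```

```text
pics
top [ 0.39140108 -0.03249165  0.91852635]
carrier 0.66 [292. 203.] [ 0.562 -0.029  0.004]
carrier 0.29 [282. 177.] [ 0.627 -0.005  0.004]
handle 0.72 [293. 198.] [ 0.561 -0.032  0.081]
handle 0.72 [278. 175.] [0.612 0.001 0.081]
handle 0.16 [308. 177.] [ 0.608 -0.066  0.081]
dish 0.64 [294. 203.] [ 0.562 -0.033  0.012]
ball_center 0.37 [294. 202.] [ 0.562 -0.033  0.025]
ball_center 0.32 [276. 229.] [0.497 0.007 0.025]
mat 0.25 [276. 176.] [0.629 0.01  0.   ]
stand 0.94 [182. 304.] [0.324 0.225 0.   ]
stand 0.63 [329. 305.] [ 0.326 -0.115  0.   ]
stand 0.58 [168. 239.] [0.475 0.266 0.   ]
pocket1 0.86 [306. 235.] [ 0.486 -0.062  0.009]
pocket1 0.73 [154. 239.] [0.473 0.298 0.009]
pocket1 0.63 [310. 179.] [ 0.621 -0.073  0.009]
pocket1 0.63 [273. 231.] [0.495 0.016 0.009]
pocket1 0.6 [279. 177.] [0.626 0.002 0.009]
fitted1 0.55 [272. 229.] [0.5   0.016 0.009]
fitted1 0.5 [278. 176.] [0.628 0.004 0.009]
spare1 0.64 [155. 238.] [0.477 0.296 0.008]
spare1 0.43 [191. 237.] [0.481 0.209 0.008]
spare1 0.42 [176. 240.] [0.473 0.243 0.008]
model 0.83 [226. 108.] [0.807 0.139 0.   ]
model 
[... 696 characters left out ...]
. 244.] [ 0.487 -0.06   0.009]
pocket1 0.63 [250. 234.] [0.627 0.006 0.009]
pocket1 0.56 [275. 219.] [ 0.623 -0.077  0.009]
pocket1 0.56 [293. 259.] [0.498 0.013 0.009]
fitted1 0.5 [295. 259.] [0.496 0.01  0.009]
fitted1 0.45 [248. 233.] [0.633 0.006 0.009]
fitted1 0.2 [214. 337.] [0.478 0.253 0.009]
spare1 0.72 [229. 321.] [0.484 0.213 0.008]
spare1 0.54 [294. 260.] [0.495 0.014 0.008]
spare1 0.53 [195. 355.] [0.476 0.295 0.008]
model 0.81 [155. 240.] [0.787 0.151 0.   ]
model 0.17 [319. 243.] [ 0.493 -0.078  0.   ]
burs 0.54 [423. 197.] [ 0.391 -0.422  0.   ]
burs 0.49 [282. 241.] [ 0.563 -0.031  0.   ]
cup 0.59 [346. 170.] [ 0.634 -0.426  0.   ]
cup 0.31 [317. 243.] [ 0.496 -0.075  0.   ]
```

```bash
python3 - <<'E'
import cv2
a=cv2.imread("pics/top.png")[80:340,120:480]
b=cv2.imread("pics/side.png")[180:420,140:440]
cv2.imwrite("pics/top2.png",cv2.resize(a,None,fx=2.2,fy=2.2,interpolation=cv2.INTER_CUBIC))
E
```

```text
(no output)
```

View pics/top2.png

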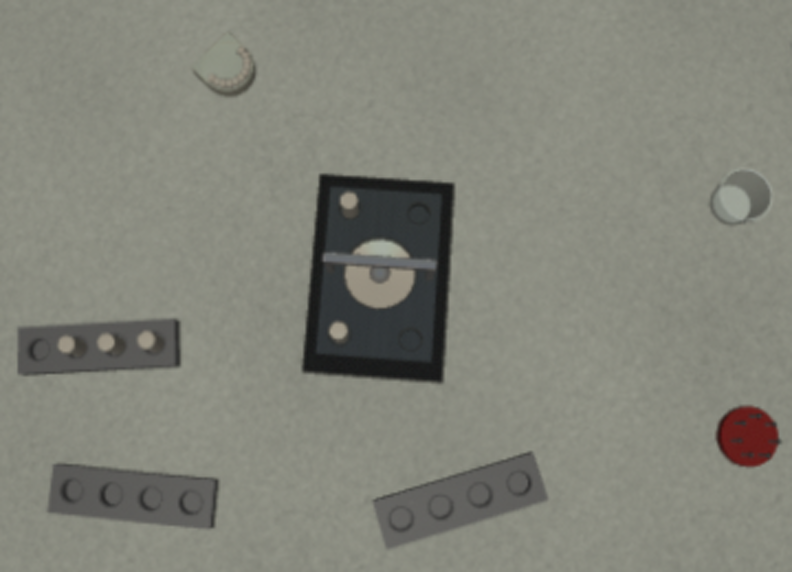

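View pics/side.png

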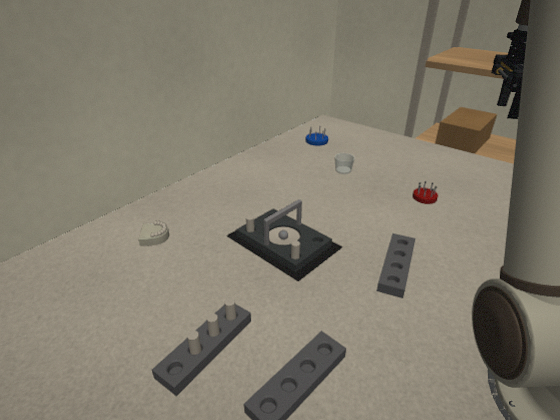

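The top picture shows the right stand at the left (crop 20-180, 320-375), with its +y hole empty (38,349) and spares at (66,344), (106,342) and (146,340). The carrier is yawed about -4°. Its +y pockets are filled at (348,201) and (338,330); the -y ones at (418,212) and (410,339) are empty.

```bash
python3 - <<'E'
from h import *
c=r.capture("top"); f=lambda u,v,z:np.round(world(c,(u/2.2+120-.3,v/2.2+80-.3),z),4)
for n,u,v,z in [("s1",66,344,.053),("s2",106,342,.053),("s3",146,340,.053),("f3",348,201,.054),("f1",338,330,.054),("e1",418,212,.023),("e2",410,339,.023),("dish",379.5,273,.02),("hA",323,257,.088),("hB",436,264,.088),("m1",320,175,.004),("m2",454,184,.004),("m3",443,382,.004),("m4",303,371,.004)]: print(n,f(u,v,z))
s=r.sense();print(s["tcp_pos"],np.round(s["ee_rot"],3),s["time_s"])
w=r.capture("wrist");R=np.array(s["ee_rot"]);print("cam in tool",R.T@(np.array(w["origin"])-s["tcp_pos"]),np.round(R.T@np.array(w["orientation"]),3),w["fx"])
E
```

```text
s1 [0.4762 0.2915 0.053 ]
s2 [0.4788 0.2494 0.053 ]
s3 [0.4813 0.2077 0.053 ]
f3 [0.6276 0.0031 0.054 ]
f1 [0.493  0.0116 0.054 ]
e1 [ 0.6241 -0.0708  0.023 ]
e2 [ 0.4877 -0.062   0.023 ]
dish [ 0.558  -0.0299  0.02  ]
hA [0.5612 0.0257 0.088 ]
hB [ 0.5547 -0.0855  0.088 ]
m1 [0.671  0.0365 0.004 ]
m2 [ 0.6611 -0.1114  0.004 ]
m3 [ 0.4443 -0.0974  0.004 ]
m4 [0.4549 0.0507 0.004 ]
[ 0.28293035 -0.55726833  0.22254684] [[-0.892 -0.453 -0.   ]
 [-0.453  0.892  0.   ]
 [ 0.     0.    -1.   ]] 1.35
cam in tool [ 0.06797189  0.0008812  -0.16163781] [[ 0.001  0.969  0.248]
 [ 1.    -0.001  0.   ]
 [ 0.     0.248 -0.969]] 298.7230367360589
```

Emit:
move_arm(
  series=[
    [[0, 0, -0.969], [0, 0, 0], 1],
    [[0, 0, -0.969], [0, 0, 0], 1],
    [[0, 0, -0.969], [0, 0, 0], 1],
    [[0, 0, -0.969], [0, 0, 0], 1],
    [[0, 0, -0.969], [0, 0, 0], 1],
    [[0, 0, -0.969], [0, 0, 0], 1],
    [[0, 0, -0.969], [0, 0, 0], 1],
    [[0, 0, -0.969], [0, 0, 0], 1],
    [[0, 0, -0.969], [0, 0, 0], 1],
    [[0, 0, -0.969], [0, 0, 0], 1],
    [[0, 0, -0.969], [0, 0, 0], 1],
    [[0, 0, -0.969], [0, 0, 0], 1],
  ],
)

```text
time_s: 2.6
tcp_pos: [0.283, -0.5573, 0.2225]
ee_rot: [[0.066, -0.998, -0.0], [-0.998, -0.066, 0.0], [-0.0, 0.0, -1.0]]
wrist_force: [-0.3, -0.0, 0.4]
gripper_width: 0.999
gripper_force: 0.0
```

Emit:
move_arm(
  series=[
    [[0, 0, 0], [-0.0626, -0.0204, 0], 1],
    [[0, 0, 0], [-0.0626, -0.0204, 0], 1],
    [[0, 0, 0], [-0.0626, -0.0204, 0], 1],
    [[0, 0, 0], [-0.0626, -0.0204, 0], 1],
    [[0, 0, 0], [-0.0626, -0.0204, 0], 1],
    [[0, 0, 0], [-0.0626, -0.0204, 0], 1],
    [[0, 0, 0], [-0.0626, -0.0204, 0], 1],
    [[0, 0, 0], [-0.0626, -0.0204, 0], 1],
    [[0, 0, 0], [-0.0626, -0.0204, 0], 1],
    [[0, 0, 0], [-0.0626, -0.0204, 0], 1],
    [[0, 0, 0], [-0.0626, -0.0204, 0], 1],
    [[0, 0, 0], [-0.0626, -0.0204, 0], 1],
  ],
)

```text
time_s: 3.8
tcp_pos: [0.3821, -0.1735, 0.2229]
ee_rot: [[0.062, -0.998, 0.001], [-0.998, -0.062, -0.0], [0.0, -0.001, -1.0]]
wrist_force: [0.7, -0.1, 0.4]
gripper_width: 0.998
gripper_force: 0.0
```

Emit:
move_arm(
  series=[
    [[0, 0, 0], [-0.0626, -0.0204, 0.015], 1],
    [[0, 0, 0], [-0.0626, -0.0204, 0.015], 1],
    [[0, 0, 0], [-0.0626, -0.0204, 0.015], 1],
    [[0, 0, 0], [-0.0626, -0.0204, 0.015], 1],
    [[0, 0, 0], [-0.0626, -0.0204, 0.015], 1],
    [[0, 0, 0], [-0.0626, -0.0204, 0.015], 1],
    [[0, 0, 0], [-0.0626, -0.0204, 0.015], 1],
    [[0, 0, 0], [-0.0626, -0.0204, 0.015], 1],
    [[0, 0, 0], [-0.0626, -0.0204, 0.015], 1],
    [[0, 0, 0], [-0.0626, -0.0204, 0.015], 1],
    [[0, 0, 0], [-0.0626, -0.0204, 0.015], 1],
    [[0, 0, 0], [-0.0626, -0.0204, 0.015], 1],
  ],
)

```text
time_s: 5.0
tcp_pos: [0.4812, 0.2091, 0.1325]
ee_rot: [[0.062, -0.998, 0.0], [-0.998, -0.062, 0.0], [-0.0, -0.0, -1.0]]
wrist_force: [0.2, 0.2, 0.8]
gripper_width: 0.999
gripper_force: 0.0
```

```bash
cat >> h.py <<'E'
def delta(p):  # shift to p as fraction of full scale, tool axes
    s=r.sense(); R=np.array(s["ee_rot"]); print("tool shift/0.5:",np.round(R.T@(np.array(p)-s["tcp_pos"])/.5,4))
def st():
    s=r.sense(); R=np.array(s["ee_rot"]); print("t",s["time_s"],"tcp",np.round(s["tcp_pos"],4),"yhead",round(np.degrees(np.arctan2(R[1,1],R[0,1])),2),"z",np.round(R[:,2],3),"w",round(s["gripper_width"],3),"F",np.round(s["wrist_force"],1),"j",np.round(s["joints"]))
E
python3 - <<'E'
from h import *
st(); c=r.capture("wrist"); save(c,"w1")
for t,z in [("spare1",.008),("stand",0)]:
    for d in r.pinpoint(t,"wrist"): print(t,round(d["score"],2),np.round(d["centre"]),np.round(world(c,d["centre"],z),4))
for p in [(.4813,.2077,.053),(.4788,.2494,.053),(.4813,.2077,.008)]: print(pix(c,p))
E
```

```text
t 5.0 tcp [0.4812 0.2091 0.1325] yhead -176.44 z [ 0.  0. -1.] w 0.999 F [0.2 0.2 0.8] j [ 41.  17. -21.   0. -52. -38.]
spare1 0.88 [279. 202.] [0.4785 0.2071 0.008 ]
spare1 0.58 [276. 280.] [0.4756 0.2918 0.008 ]
spare1 0.53 [280. 244.] [0.4743 0.2513 0.008 ]
stand 0.89 [426. 225.] [0.3247 0.2234 0.    ]
stand 0.86 [276. 259.] [0.4773 0.2707 0.    ]
[275.85605111 214.49900072]
[275.75239229 260.76259247]
[276.00147124 202.46666074]
```

View pics/w1.png

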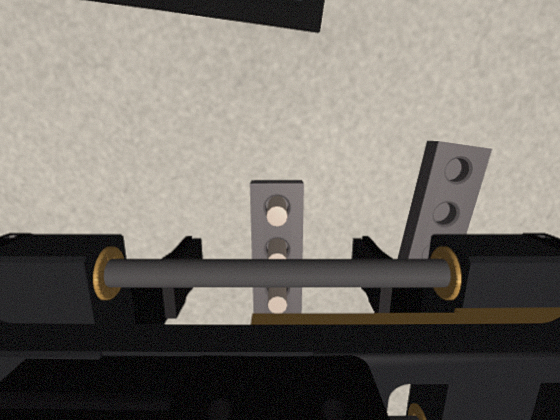

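The wrist picture shows the spare tops at (277,215), (277,258) and (277,304), within about 1 mm of where I predicted them. Descending.

Emit:
move_arm(
  series=[
    [[0, 0, 0], [0.003, 0, 0.04], 0.7],
    [[0, 0, 0], [0, 0, 0.04], 0.7],
    [[0, 0, 0], [0, 0, 0.04], 0.7],
    [[0, 0, 0], [0, 0, 0.04], 0.7],
    [[0, 0, 0], [0, 0, 0.03], 0.7],
    [[0, 0, 0], [0, 0, 0.023], 0.7],
    [[0, 0, 0], [0, 0, 0], 0.7],
    [[0, 0, 0], [0, 0, 0], 0],
    [[0, 0, 0], [0, 0, 0], 0],
    [[0, 0, 0], [0, 0, 0], 0],
    [[0, 0, 0], [0, 0, 0], 0],
    [[0, 0, 0], [0, 0, 0], 0],
  ],
)

```text
time_s: 6.35
tcp_pos: [0.4811, 0.2063, 0.0264]
ee_rot: [[0.062, -0.998, 0.001], [-0.998, -0.062, 0.0], [-0.0, -0.001, -1.0]]
wrist_force: [0.7, 0.4, -0.4]
gripper_width: 0.334
gripper_force: 0.0
```

Emit:
move_arm(
  series=[
    [[0, 0, 0], [0, 0, 0], 0],
    [[0, 0, 0], [0, 0, 0], 0],
    [[0, 0, 0], [0, 0, 0], 0],
    [[0, 0, 0], [0, 0, 0], 0],
  ],
)

```text
time_s: 6.75
tcp_pos: [0.4811, 0.2062, 0.0262]
ee_rot: [[0.062, -0.998, 0.0], [-0.998, -0.062, 0.0], [-0.0, -0.0, -1.0]]
wrist_force: [0.2, -0.1, 1.2]
gripper_width: 0.198
gripper_force: 30.0
```

```bash
python3 - <<'E'
from h import *
st(); c=r.capture("side")
C=np.array([.558,-.0298]);a=np.radians(-3.7);R=np.array([[np.cos(a),-np.sin(a)],[np.sin(a),np.cos(a)]])
for p in [(68,-37),(-68,-37),(68,37),(-68,37)]: print(p,np.round(C+R@np.array(p)/1e3,4))
E
```

```text
t 6.75 tcp [0.4811 0.2062 0.0262] yhead -176.45 z [ 0.  0. -1.] w 0.198 F [ 0.2 -0.1  1.2] j [ 41.  26. -27.   0. -37. -37.]
(68, -37) [ 0.6235 -0.0711]
(-68, -37) [ 0.4878 -0.0623]
(68, 37) [0.6282 0.0027]
(-68, 37) [0.4925 0.0115]
```

Emit:
move_arm(
  series=[
    [[0, 0, 0], [0, 0, -0.02], 0],
    [[0, 0, 0], [0, 0, -0.04], 0],
    [[0, 0, 0], [0, 0, -0.06], 0],
    [[0, 0, -0.963], [0, 0, -0.06], 0],
    [[0, 0, -0.963], [0, 0, -0.05], 0],
    [[0, 0, -0.963], [0, 0, -0.02], 0],
    [[0, 0, -0.963], [0, 0, 0], 0],
    [[0, 0, -0.963], [0, 0, 0], 0],
    [[0, 0, -0.963], [0, 0, 0], 0],
    [[0, 0, -0.963], [0, 0, 0], 0],
    [[0, 0, -0.963], [0, 0, 0], 0],
    [[0, 0, -0.963], [0, 0, 0], 0],
  ],
)

```text
time_s: 8.0
tcp_pos: [0.4808, 0.206, 0.1516]
ee_rot: [[0.803, -0.596, 0.0], [-0.596, -0.803, 0.0], [-0.0, -0.0, -1.0]]
wrist_force: [-0.2, 0.3, -0.3]
gripper_width: 0.195
gripper_force: 30.0
```

Emit:
move_arm(
  series=[
    [[0, 0, -0.963], [0, 0, 0], 0],
    [[0, 0, -0.963], [0, 0, 0], 0],
    [[0, 0, -0.963], [0, 0, 0], 0],
    [[0, 0, -0.963], [0, 0, 0], 0],
    [[0, 0, -0.963], [0, 0, 0], 0],
    [[0, 0, -0.963], [0, 0, 0], 0],
  ],
)

```text
time_s: 8.6
tcp_pos: [0.4808, 0.206, 0.1516]
ee_rot: [[0.998, -0.061, 0.0], [-0.061, -0.998, 0.0], [0.0, -0.0, -1.0]]
wrist_force: [0.2, -0.2, -0.5]
gripper_width: 0.194
gripper_force: 30.0
```

Emit:
move_arm(
  series=[
    [[0, 0, 0], [0.02, 0.03, 0], 0],
    [[0, 0, 0], [0.03, 0.05, 0], 0],
    [[0, 0, 0], [0.03, 0.05, 0], 0],
    [[0, 0, 0], [0.03, 0.05, 0], 0],
    [[0, 0, 0], [0.03, 0.05, 0], 0],
    [[0, 0, 0], [0.03, 0.05, 0], 0],
    [[0, 0, 0], [0.03, 0.05, 0], 0],
    [[0, 0, 0], [0.03, 0.05, 0], 0],
    [[0, 0, 0], [0.03, 0.05, 0.04], 0],
    [[0, 0, 0], [0.03, 0.05, 0.04], 0],
    [[0, 0, 0], [0.02, 0.04, 0.04], 0],
    [[0, 0, 0], [0.01, 0.015, 0], 0],
  ],
)

```text
time_s: 9.8
tcp_pos: [0.6215, -0.0731, 0.0881]
ee_rot: [[0.998, -0.067, -0.007], [-0.067, -0.998, -0.0], [-0.007, 0.001, -1.0]]
wrist_force: [0.5, -0.2, -0.8]
gripper_width: 0.199
gripper_force: 30.0
```

```bash
python3 - <<'E'
from h import *
st(); delta((.6248,-.0711,.06)); c=r.capture("wrist"); save(c,"w2")
for t,z in [("pocket1",.009),("fitted1",.009)]:
    for d in r.pinpoint(t,"wrist"): print(t,round(d["score"],2),np.round(d["centre"]),np.round(world(c,d["centre"],z),4))
print(pix(c,(.6235,-.0711,.023)))
E
```

```text
t 9.8 tcp [ 0.6215 -0.0731  0.0881] yhead -93.87 z [-0.007 -0.    -1.   ] w 0.199 F [ 0.5 -0.2 -0.8] j [  8.  29.  -9.  -0. -52.  78.]
tool shift/0.5: [ 0.0067 -0.0044  0.0561]
pocket1 0.92 [274. 213.] [ 0.6239 -0.0701  0.009 ]
pocket1 0.87 [184. 215.] [0.627  0.0044 0.009 ]
fitted1 0.63 [178. 213.] [0.629  0.0092 0.009 ]
[274.60029191 217.96668152]
```

View pics/w2.png

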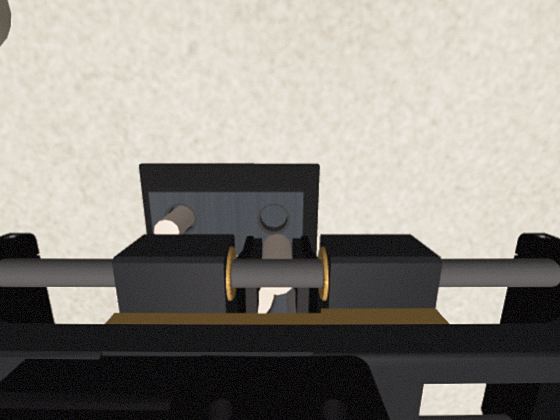

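The picture shows the target pocket mouth at (273.5,216) and the held blank's lower end at about (277,238). Both agree with the prediction, so I'll go closer and check the alignment.

Emit:
move_arm(
  series=[
    [[0, 0, 0], [0.007, -0.0044, 0.03], 0],
    [[0, 0, 0], [0, 0, 0.026], 0],
    [[0, 0, 0], [0, 0, 0], 0],
    [[0, 0, 0], [0, 0, 0], 0],
    [[0, 0, 0], [0, 0, 0], 0],
  ],
)

```text
time_s: 10.45
tcp_pos: [0.6273, -0.0688, 0.0634]
ee_rot: [[0.998, -0.064, 0.001], [-0.064, -0.998, -0.0], [0.001, 0.0, -1.0]]
wrist_force: [0.6, 0.0, 0.5]
gripper_width: 0.195
gripper_force: 30.0
```

```bash
cat >> h.py <<'E'
def look(n,pocket,off,s=6,k=6):
    """crop with pocket mouth (green) and held blank's bottom rim (red) overlaid; off = blank in tool axes"""
    st(); c=r.capture("wrist"); q=r.sense(); R=np.array(q["ee_rot"]); b=np.array(q["tcp_pos"])+R@np.array(off)
    im=cv2.cvtColor(c["img"],cv2.COLOR_RGB2BGR); u0,v0=215,180; im=cv2.resize(im[v0:v0+90,u0:u0+120],None,fx=s,fy=s,interpolation=cv2.INTER_CUBIC)
    for ctr,rad,col in [((*pocket,.023),.011,(0,255,0)),(b,.009,(0,0,255))]:
        P=[(pix(c,np.array(ctr)+rad*np.array([np.cos(t),np.sin(t),0]))-[u0,v0]+.5)*s for t in np.linspace(0,6.283,40)]
        cv2.polylines(im,[np.int32(P)],True,col,1)
    cv2.imwrite(f"pics/{n}.png",im); print("blank bottom",np.round(b,4))
    for d in r.pinpoint("pocket1","wrist"): print(round(d["score"],2),np.round(world(c,d["centre"],.009),4))
E
python3 - <<'E'
from h import *
look("w3",(.6235,-.0711),(-.0013,0,.018))
E
```

```text
t 10.45 tcp [ 0.6273 -0.0688  0.0634] yhead -93.66 z [ 0.001 -0.    -1.   ] w 0.195 F [0.6 0.  0.5] j [  8.  31. -10.   0. -49.  78.]
blank bottom [ 0.6261 -0.0688  0.0455]
0.88 [ 0.6236 -0.0702  0.009 ]
0.61 [0.6291 0.0042 0.009 ]
```

View pics/w3.png

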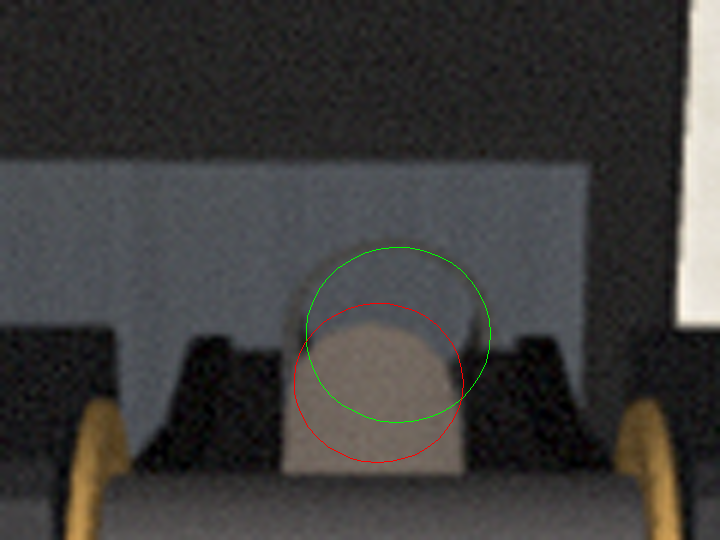

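The crop shows the pocket mouth centred at about (387,338), and the blank's lower end about 20 px lower and 6 px left of the overlay. The net correction is about -0.7 mm in tool x and +1.7 mm in tool y.

Emit:
move_arm(
  series=[
    [[0, 0, 0], [-0.0014, 0.0034, 0.015], 0],
    [[0, 0, 0], [0, 0, 0.01], 0],
    [[0, 0, 0], [0, 0, 0.01], 0],
    [[0, 0, 0], [0, 0, 0.007], 0],
    [[0, 0, 0], [0, 0, 0], 0],
    [[0, 0, 0], [0, 0, 0], 0],
    [[0, 0, 0], [0, 0, 0], 0],
  ],
)

```text
time_s: 11.25
tcp_pos: [0.6265, -0.0708, 0.0423]
ee_rot: [[0.998, -0.064, 0.001], [-0.064, -0.998, 0.0], [0.001, -0.0, -1.0]]
wrist_force: [0.1, 0.3, -0.6]
gripper_width: 0.197
gripper_force: 30.0
```

```bash
python3 - <<'E'
from h import *
look("w4",(.6233,-.07),(-.0034,0,.018))
E
```

```text
t 11.25 tcp [ 0.6265 -0.0708  0.0423] yhead -93.69 z [ 0.001  0.    -1.   ] w 0.197 F [ 0.1  0.3 -0.6] j [  8.  32. -11.   0. -47.  78.]
blank bottom [ 0.6231 -0.0706  0.0243]
0.89 [ 0.623  -0.0704  0.009 ]
0.63 [0.6259 0.004  0.009 ]
```

View pics/w4.png

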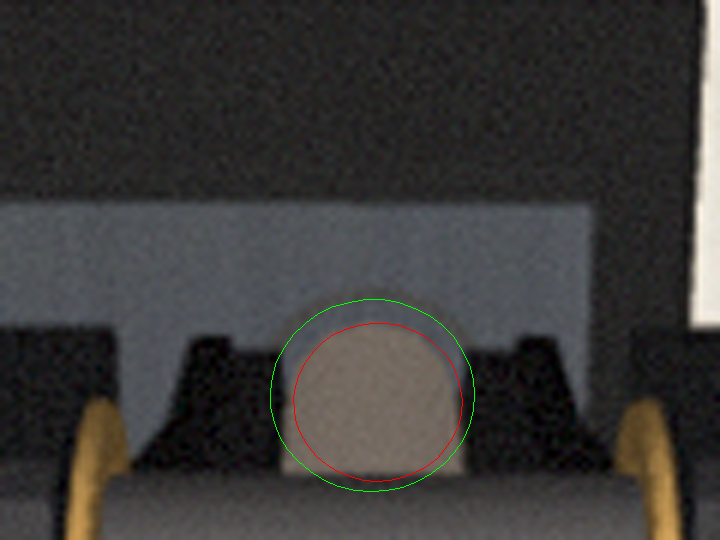

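The blank sits inside the mouth. I'll nudge +0.7 mm in tool x, lower and release.

Emit:
move_arm(
  series=[
    [[0, 0, 0], [0.0015, 0, 0.008], 0],
    [[0, 0, 0], [0, 0, 0.008], 0],
    [[0, 0, 0], [0, 0, 0.007], 0],
    [[0, 0, 0], [0, 0, 0.0055], 0],
    [[0, 0, 0], [0, 0, 0], 0],
    [[0, 0, 0], [0, 0, 0], 0],
  ],
)

```text
time_s: 11.95
tcp_pos: [0.627, -0.0708, 0.0277]
ee_rot: [[0.998, -0.064, -0.0], [-0.064, -0.998, 0.0], [-0.0, 0.0, -1.0]]
wrist_force: [-0.2, 0.2, 0.3]
gripper_width: 0.199
gripper_force: 30.0
```

Emit:
move_arm(
  series=[
    [[0, 0, 0], [0, 0, 0], 0.6],
    [[0, 0, 0], [0, 0, 0], 0.6],
    [[0, 0, 0], [0, 0, 0], 0.6],
    [[0, 0, 0], [0, 0, 0], 0.6],
    [[0, 0, 0], [0, 0, -0.03], 0.6],
    [[0, 0, 0], [0, 0, -0.04], 0.6],
    [[0, 0, 0], [0, 0, -0.06], 0.6],
    [[0, 0, 0], [0, 0, -0.06], 0.6],
    [[0, 0, 0], [0, 0, -0.05], 0.6],
  ],
)

```text
time_s: 12.85
tcp_pos: [0.6273, -0.0709, 0.1497]
ee_rot: [[0.998, -0.064, 0.002], [-0.064, -0.998, -0.0], [0.002, -0.0, -1.0]]
wrist_force: [0.6, -0.7, -0.1]
gripper_width: 0.598
gripper_force: 0.0
```

Emit:
move_arm(
  series=[
    [[0, 0, 0], [-0.015, -0.03, 0], 0.6],
    [[0, 0, 0], [-0.03, -0.055, 0], 0.6],
    [[0, 0, 0], [-0.03, -0.055, 0], 0.6],
    [[0, 0, 0], [-0.03, -0.055, 0], 0.6],
    [[0, 0, 0], [-0.03, -0.055, 0], 0.6],
    [[0, 0, 0], [-0.03, -0.055, 0], 0.6],
    [[0, 0, 0], [-0.03, -0.055, 0], 0.6],
    [[0, 0, 0], [-0.03, -0.055, 0], 0.6],
    [[0, 0, 0], [-0.03, -0.055, 0], 0.6],
    [[0, 0, 0], [-0.03, -0.055, 0], 0.6],
    [[0, 0, 0], [-0.03, -0.055, 0], 0.6],
    [[0, 0, 0], [-0.0226, -0.0434, 0], 0.6],
  ],
)

```text
time_s: 14.05
tcp_pos: [0.477, 0.2524, 0.1472]
ee_rot: [[0.998, -0.063, -0.001], [-0.063, -0.998, -0.0], [-0.001, 0.0, -1.0]]
wrist_force: [0.5, -0.7, 0.5]
gripper_width: 0.602
gripper_force: 0.0
```

Emit:
move_arm(
  series=[
    [[0, 0, 0.963], [0, 0, 0], 0.6],
    [[0, 0, 0.963], [0, 0, 0], 0.6],
    [[0, 0, 0.963], [0, 0, 0], 0.6],
    [[0, 0, 0.963], [0, 0, 0], 0.6],
    [[0, 0, 0.963], [0, 0, 0], 0.6],
    [[0, 0, 0.963], [0, 0, 0], 0.6],
    [[0, 0, 0.963], [0, 0, 0], 0.6],
    [[0, 0, 0.963], [0, 0, 0], 0.6],
    [[0, 0, 0.963], [0, 0, 0], 0.6],
    [[0, 0, 0.963], [0, 0, 0], 0.6],
    [[0, 0, 0.963], [0, 0, 0], 0.6],
    [[0, 0, 0.963], [0, 0, 0], 0.6],
  ],
)

```text
time_s: 15.25
tcp_pos: [0.4778, 0.251, 0.1471]
ee_rot: [[0.34, -0.94, -0.001], [-0.94, -0.34, -0.001], [0.0, 0.001, -1.0]]
wrist_force: [0.2, 0.2, -1.0]
gripper_width: 0.598
gripper_force: 0.0
```

Emit:
move_arm(
  series=[
    [[0, 0, 0.963], [0, 0, 0.03], 0.6],
    [[0, 0, 0.963], [0, 0, 0.03], 0.6],
    [[0, 0, 0.963], [0, 0, 0.02], 0.6],
    [[0, 0, 0], [0, 0, 0], 0.6],
    [[0, 0, 0], [0, 0, 0], 0.6],
  ],
)

```text
time_s: 15.75
tcp_pos: [0.4783, 0.2511, 0.1076]
ee_rot: [[0.064, -0.998, -0.0], [-0.998, -0.064, -0.001], [0.001, 0.0, -1.0]]
wrist_force: [-0.3, 0.2, 0.6]
gripper_width: 0.602
gripper_force: 0.0
```

```bash
python3 - <<'E'
from h import *
st(); delta((.4785,.251,.0262)); c=r.capture("wrist"); save(c,"w5")
for d in r.pinpoint("spare1","wrist"): print(round(d["score"],2),np.round(d["centre"]),np.round(world(c,d["centre"],.008),4))
for y in (.2495,.2515): print(pix(c,(.4788,y,.053)))
t=r.capture("top"); im=t["img"][150:250,240:330]; cv2.imwrite("pics/t5.png",cv2.resize(im[:,:,::-1],None,fx=6,fy=6,interpolation=cv2.INTER_CUBIC))
a=cv2.resize(c["img"][150:330,200:350,::-1],None,fx=3,fy=3.33); b=cv2.imread("pics/t5.png")[:,:,:]; b=cv2.resize(b,(340,a.shape[0])); cv2.imwrite("pics/x5.png",np.hstack([a,b]))
E
```

```text
t 15.75 tcp [0.4783 0.2511 0.1076] yhead -176.32 z [-0.    -0.001 -1.   ] w 0.602 F [-0.3  0.2  0.6] j [ 45.  20. -20.   0. -49. -41.]
tool shift/0.5: [ 0.0002 -0.0004  0.1629]
0.63 [276. 209.] [0.4785 0.2501 0.008 ]
0.59 [276. 253.] [0.4753 0.2922 0.008 ]
[275.24925823 222.89917413]
[275.08135797 225.42456815]
```

View pics/x5.png

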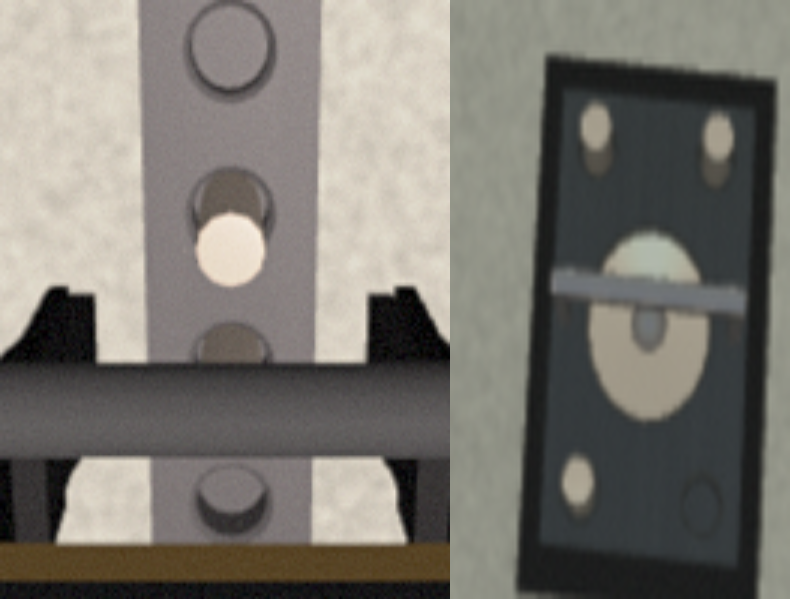

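The picture shows the first blank seated in the far pocket. The next spare's top is at full-picture (277,225), which puts it directly under the TCP. Grasping.

Emit:
move_arm(
  series=[
    [[0, 0, 0], [0, 0, 0.04], 0.6],
    [[0, 0, 0], [0, 0, 0.04], 0.6],
    [[0, 0, 0], [0, 0, 0.04], 0.6],
    [[0, 0, 0], [0, 0, 0.03], 0.6],
    [[0, 0, 0], [0, 0, 0.013], 0.6],
    [[0, 0, 0], [0, 0, 0], 0.6],
    [[0, 0, 0], [0, 0, 0], 0],
    [[0, 0, 0], [0, 0, 0], 0],
    [[0, 0, 0], [0, 0, 0], 0],
    [[0, 0, 0], [0, 0, 0], 0],
    [[0, 0, 0], [0, 0, 0], 0],
    [[0, 0, 0], [0, 0, 0], 0],
  ],
)

```text
time_s: 17.1
tcp_pos: [0.4787, 0.2512, 0.0266]
ee_rot: [[0.062, -0.998, 0.0], [-0.998, -0.062, 0.0], [-0.0, -0.0, -1.0]]
wrist_force: [-0.9, -0.7, 0.5]
gripper_width: 0.199
gripper_force: 30.0
```

Emit:
move_arm(
  series=[
    [[0, 0, 0], [0, 0, 0], 0],
    [[0, 0, 0], [0, 0, 0], 0],
    [[0, 0, 0], [0, 0, 0], 0],
  ],
)

```text
time_s: 17.4
tcp_pos: [0.4787, 0.2511, 0.0265]
ee_rot: [[0.062, -0.998, 0.0], [-0.998, -0.062, 0.0], [-0.0, -0.0, -1.0]]
wrist_force: [0.1, 0.3, 3.5]
gripper_width: 0.198
gripper_force: 30.0
```

Emit:
move_arm(
  series=[
    [[0, 0, 0], [0, 0, -0.02], 0],
    [[0, 0, 0], [0, 0, -0.04], 0],
    [[0, 0, 0], [0, 0, -0.06], 0],
    [[0, 0, -0.963], [0, 0, -0.06], 0],
    [[0, 0, -0.963], [0, 0, -0.05], 0],
    [[0, 0, -0.963], [0, 0, -0.02], 0],
    [[0, 0, -0.963], [0, 0, 0], 0],
    [[0, 0, -0.963], [0, 0, 0], 0],
    [[0, 0, -0.963], [0, 0, 0], 0],
    [[0, 0, -0.963], [0, 0, 0], 0],
    [[0, 0, -0.963], [0, 0, 0], 0],
    [[0, 0, -0.963], [0, 0, 0], 0],
  ],
)

```text
time_s: 18.6
tcp_pos: [0.4785, 0.2509, 0.1517]
ee_rot: [[0.803, -0.596, 0.0], [-0.596, -0.803, 0.0], [-0.0, -0.0, -1.0]]
wrist_force: [-0.1, -0.1, -0.9]
gripper_width: 0.199
gripper_force: 30.0
```

Emit:
move_arm(
  series=[
    [[0, 0, -0.963], [0, 0, 0], 0],
    [[0, 0, -0.963], [0, 0, 0], 0],
    [[0, 0, -0.963], [0, 0, 0], 0],
    [[0, 0, -0.963], [0, 0, 0], 0],
    [[0, 0, -0.963], [0, 0, 0], 0],
    [[0, 0, -0.963], [0, 0, 0], 0],
  ],
)

```text
time_s: 19.2
tcp_pos: [0.4785, 0.2509, 0.1516]
ee_rot: [[0.998, -0.061, -0.0], [-0.061, -0.998, 0.0], [-0.0, -0.0, -1.0]]
wrist_force: [-0.2, 0.2, -1.1]
gripper_width: 0.196
gripper_force: 30.0
```

Emit:
move_arm(
  series=[
    [[0, 0, 0], [0.003, 0.03, 0], 0],
    [[0, 0, 0], [0.006, 0.06, 0], 0],
    [[0, 0, 0], [0.006, 0.06, 0], 0],
    [[0, 0, 0], [0.006, 0.06, 0], 0],
    [[0, 0, 0], [0.006, 0.06, 0], 0],
    [[0, 0, 0], [0.006, 0.06, 0], 0],
    [[0, 0, 0], [0.006, 0.06, 0], 0],
    [[0, 0, 0], [0.006, 0.06, 0], 0],
    [[0, 0, 0], [0.006, 0.06, 0], 0],
    [[0, 0, 0], [0.006, 0.06, 0], 0],
    [[0, 0, 0], [0.0036, 0.053, 0], 0],
    [[0, 0, 0], [0, 0, 0.04], 0],
  ],
)

```text
time_s: 20.4
tcp_pos: [0.49, -0.0645, 0.1336]
ee_rot: [[0.998, -0.07, 0.006], [-0.07, -0.998, 0.0], [0.006, -0.001, -1.0]]
wrist_force: [0.1, 0.4, -0.7]
gripper_width: 0.199
gripper_force: 30.0
```

Emit:
move_arm(
  series=[
    [[0, 0, 0], [0, 0, 0.05], 0],
    [[0, 0, 0], [0, 0, 0.05], 0],
    [[0, 0, 0], [0, 0, 0.04], 0],
    [[0, 0, 0], [0, 0, 0], 0],
    [[0, 0, 0], [0, 0, 0], 0],
    [[0, 0, 0], [0, 0, 0], 0],
  ],
)

```text
time_s: 21.0
tcp_pos: [0.4897, -0.0618, 0.0626]
ee_rot: [[0.998, -0.065, 0.003], [-0.065, -0.998, 0.0], [0.003, -0.0, -1.0]]
wrist_force: [1.0, 0.4, -0.4]
gripper_width: 0.201
gripper_force: 30.0
```

```bash
python3 - <<'E'
from h import *
look("w6",(.488,-.0617),(-.001,0,.018))
E
```

```text
t 21.0 tcp [ 0.4897 -0.0618  0.0626] yhead -93.71 z [ 0.003  0.    -1.   ] w 0.201 F [ 1.   0.4 -0.4] j [ 12.  20. -30.   0. -40.  75.]
blank bottom [ 0.4888 -0.0616  0.0447]
0.8 [ 0.4878 -0.0606  0.009 ]
0.69 [0.6275 0.0051 0.009 ]
0.69 [ 0.624  -0.0682  0.009 ]
```

View pics/w6.png

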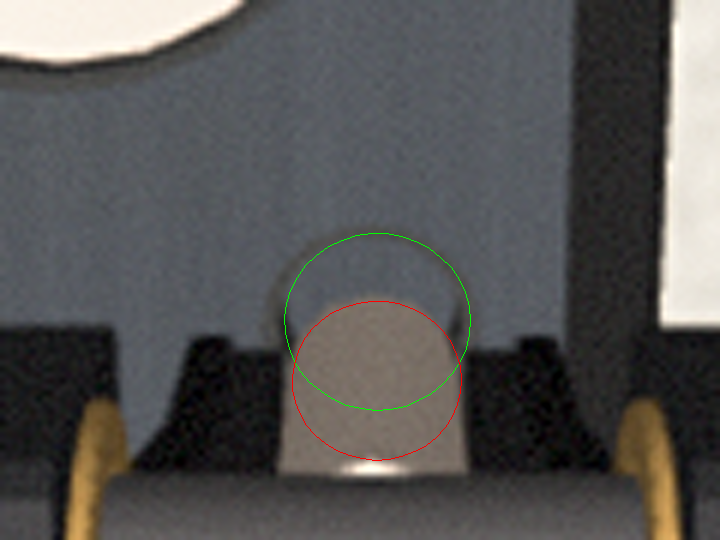

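The blank end matches the overlay, and the pocket mouth is at about (370,326). I'll correct by -1.6 mm in tool x and -0.5 mm in tool y, then insert.

Emit:
move_arm(
  series=[
    [[0, 0, 0], [-0.0032, -0.001, 0.015], 0],
    [[0, 0, 0], [0, 0, 0.01], 0],
    [[0, 0, 0], [0, 0, 0.01], 0],
    [[0, 0, 0], [0, 0, 0.008], 0],
    [[0, 0, 0], [0, 0, 0.006], 0],
    [[0, 0, 0], [0, 0, 0.006], 0],
    [[0, 0, 0], [0, 0, 0], 0],
    [[0, 0, 0], [0, 0, 0], 0],
  ],
)

```text
time_s: 21.9
tcp_pos: [0.4873, -0.0611, 0.0338]
ee_rot: [[0.998, -0.064, -0.0], [-0.064, -0.998, -0.0], [-0.0, 0.0, -1.0]]
wrist_force: [0.7, -0.3, 0.3]
gripper_width: 0.197
gripper_force: 30.0
```

Emit:
move_arm(
  series=[
    [[0, 0, 0], [0, 0, 0.006], 0],
    [[0, 0, 0], [0, 0, 0.006], 0],
    [[0, 0, 0], [0, 0, 0], 0],
    [[0, 0, 0], [0, 0, 0], 0.6],
    [[0, 0, 0], [0, 0, 0], 0.6],
    [[0, 0, 0], [0, 0, 0], 0.6],
    [[0, 0, 0], [0, 0, 0], 0.6],
    [[0, 0, 0], [0, 0, -0.03], 0.6],
    [[0, 0, 0], [0, 0, -0.06], 0.6],
    [[0, 0, 0], [0, 0, -0.08], 0.6],
    [[0, 0, 0], [0, 0, -0.08], 0.6],
    [[0, 0, 0], [0, 0, -0.05], 0.6],
  ],
)

```text
time_s: 23.1
tcp_pos: [0.4883, -0.0611, 0.1811]
ee_rot: [[0.998, -0.064, 0.005], [-0.064, -0.998, 0.0], [0.005, -0.001, -1.0]]
wrist_force: [1.2, 0.3, 0.0]
gripper_width: 0.595
gripper_force: 0.0
```

Emit:
move_arm(
  series=[
    [[0, 0, 0.982], [0, 0, 0], 0.6],
    [[0, 0, 0.982], [0, 0, 0], 0.6],
    [[0, 0, 0.982], [0, 0, 0], 0.6],
    [[0, 0, 0.982], [0, 0, 0], 0.6],
    [[0, 0, 0.982], [0, 0, 0], 0.6],
    [[0, 0, 0.982], [0, 0, 0], 0.6],
    [[0, 0, 0.982], [0, 0, 0], 0.6],
    [[0, 0, 0.982], [0, 0, 0], 0.6],
    [[0, 0, 0.982], [0, 0, 0], 0.6],
    [[0, 0, 0.982], [0, 0, 0], 0.6],
    [[0, 0, 0.982], [0, 0, 0], 0.6],
    [[0, 0, 0.982], [0, 0, 0], 0.6],
  ],
)

```text
time_s: 24.3
tcp_pos: [0.487, -0.0611, 0.1777]
ee_rot: [[0.318, -0.948, -0.0], [-0.948, -0.318, 0.0], [-0.0, 0.0, -1.0]]
wrist_force: [0.1, 0.9, -0.1]
gripper_width: 0.598
gripper_force: 0.0
```

Emit:
move_arm(
  series=[
    [[0, 0, 0.982], [0, 0, 0], 0.6],
    [[0, 0, 0.982], [0, 0, 0], 0.6],
    [[0, 0, 0.982], [0, 0, 0], 0.6],
    [[0, 0, 0.982], [0, 0, 0], 0.6],
    [[0, 0, 0], [-0.033, -0.065, 0], 0.6],
    [[0, 0, 0], [-0.04, -0.07, 0], 0.6],
    [[0, 0, 0], [0, 0, 0.04], 0.6],
    [[0, 0, 0], [0, 0, 0.02], 0.6],
    [[0, 0, 0], [0, 0, 0], 0.6],
    [[0, 0, 0], [0, 0, 0], 0.6],
    [[0, 0, 0], [0, 0, 0], 0.6],
  ],
)

```text
time_s: 25.4
tcp_pos: [0.5571, -0.0293, 0.1488]
ee_rot: [[-0.065, -0.998, 0.002], [-0.998, 0.065, 0.0], [-0.0, -0.002, -1.0]]
wrist_force: [0.4, -0.9, 0.3]
gripper_width: 0.599
gripper_force: 0.0
```

```bash
python3 - <<'E'
from h import *
st(); c=r.capture("wrist"); t=r.capture("top")
for d in r.pinpoint("handle","wrist"): print("h",round(d["score"],2),np.round(d["centre"]),np.round(world(c,d["centre"],.081),4))
for d in r.pinpoint("handle","top"): print("ht",round(d["score"],2),np.round(d["centre"]),np.round(world(t,d["centre"],.081),4))
C=np.array([.558,-.0292]);e=np.array([.066,.998])*.056
im=c["img"][:,:,::-1].copy()
for s in (-1,1):
  for o in (-.005,.005):
    p=C+s*e+o*np.array([.998,-.066]); q=pix(c,(*p,.088)); cv2.circle(im,tuple(np.int32(q)),2,(0,0,255),-1); print(q)
cv2.imwrite("pics/w7.png",cv2.resize(im[100:360,130:430],None,fx=2.3,fy=2.3,interpolation=cv2.INTER_CUBIC))
E
```

```text
t 25.4 tcp [ 0.5571 -0.0293  0.1488] yhead 176.28 z [ 0.002  0.    -1.   ] w 0.599 F [ 0.4 -0.9  0.3] j [ 14.  19. -15.   0. -55. -17.]
h 0.79 [278. 220.] [ 0.5557 -0.0295  0.081 ]
ht 0.56 [295. 199.] [ 0.5567 -0.0363  0.081 ]
[281.43544257 149.51229873]
[267.75594558 149.48830854]
[280.67536217 287.96657406]
[268.54752587 287.93872932]
```

View pics/w7.png

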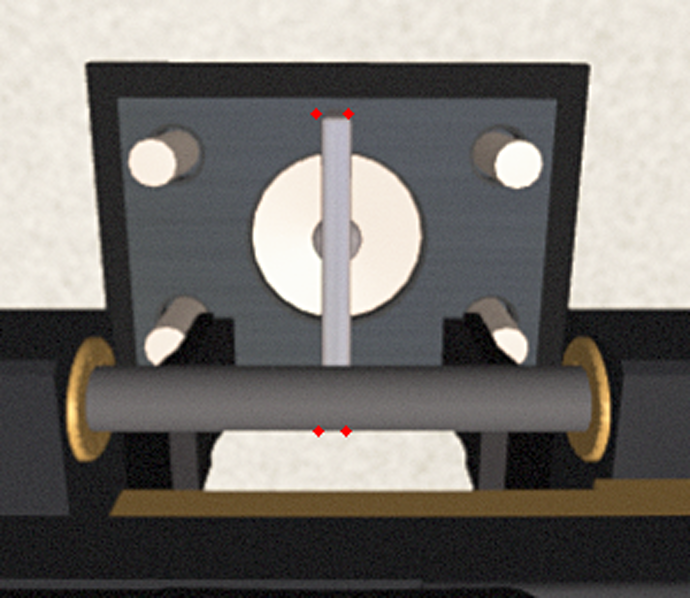

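The picture shows all four pockets filled. The ball is in the middle of the dish at (337,240), and the handle bar at u≈336 is parallel to the tool and centred to about 1 mm. Descending to grip it.

Emit:
move_arm(
  series=[
    [[0, 0, 0], [0, 0.0012, 0.03], 0.6],
    [[0, 0, 0], [0, 0, 0.03], 0.6],
    [[0, 0, 0], [0, 0, 0.03], 0.6],
    [[0, 0, 0], [0, 0, 0.03], 0.6],
    [[0, 0, 0], [0, 0, 0.03], 0.6],
    [[0, 0, 0], [0, 0, 0.0236], 0.5],
    [[0, 0, 0], [0, 0, 0], 0.4],
    [[0, 0, 0], [0, 0, 0], 0.3],
    [[0, 0, 0], [0, 0, 0], 0.24],
    [[0, 0, 0], [0, 0, 0], 0.2],
    [[0, 0, 0], [0, 0, 0], 0.17],
    [[0, 0, 0], [0, 0, 0], 0.15],
  ],
)

```text
time_s: 26.8
tcp_pos: [0.5565, -0.029, 0.0614]
ee_rot: [[-0.065, -0.998, 0.001], [-0.998, 0.065, 0.0], [-0.0, -0.001, -1.0]]
wrist_force: [0.1, 0.2, 0.5]
gripper_width: 0.168
gripper_force: 0.0
```

Emit:
move_arm(
  series=[
    [[0, 0, 0], [0, 0, 0], 0.14],
    [[0, 0, 0], [0, 0, 0], 0.13],
    [[0, 0, 0], [0, 0, 0], 0.12],
    [[0, 0, 0], [0, 0, 0], 0.11],
    [[0, 0, 0], [0, 0, 0], 0.1],
    [[0, 0, 0], [0, 0, 0], 0.09],
    [[0, 0, 0], [0, 0, 0], 0.05],
    [[0, 0, 0], [0, 0, 0], 0],
    [[0, 0, 0], [0, 0, 0], 0],
    [[0, 0, 0], [0, 0, 0], 0],
    [[0, 0, 0], [0, 0, 0], 0],
  ],
)

```text
time_s: 27.9
tcp_pos: [0.5567, -0.0289, 0.0612]
ee_rot: [[-0.065, -0.998, 0.001], [-0.998, 0.065, 0.0], [-0.0, -0.001, -1.0]]
wrist_force: [4.0, 1.5, 0.6]
gripper_width: 0.112
gripper_force: 30.0
```

Emit:
move_arm(
  series=[
    [[0, 0, 0], [0, 0, -0.001], 0],
    [[0, 0, 0], [0, 0, -0.002], 0],
    [[0, 0, 0], [0, 0, -0.003], 0],
    [[0, 0, 0], [0, 0, -0.004], 0],
    [[0, 0, 0], [0, 0, -0.004], 0],
    [[0, 0, 0], [0, 0, -0.004], 0],
    [[0, 0, 0], [0, 0, -0.004], 0],
    [[0, 0, 0], [0, 0, -0.004], 0],
    [[0, 0, 0], [0, 0, -0.003], 0],
    [[0, 0, 0], [0, 0, -0.002], 0],
    [[0, 0, 0], [0, 0, -0.001], 0],
    [[0, 0, 0], [0, 0, 0], 0],
  ],
)

```text
time_s: 29.1
tcp_pos: [0.5564, -0.029, 0.0771]
ee_rot: [[-0.065, -0.998, 0.0], [-0.998, 0.065, 0.0], [-0.0, -0.0, -1.0]]
wrist_force: [0.4, -0.1, -4.4]
gripper_width: 0.108
gripper_force: 30.0
```

```bash
python3 - <<'E'
from h import *
st(); print(r.sense()["moment"]); c=r.capture("wrist"); s=r.capture("side")
a=cv2.resize(s["img"][160:300,210:360,::-1],(400,373),interpolation=cv2.INTER_CUBIC); b=cv2.resize(c["img"][90:290,170:390,::-1],(400,373),interpolation=cv2.INTER_CUBIC)
cv2.imwrite("pics/w8.png",np.hstack([a,b]))
E
```

```text
t 29.1 tcp [ 0.5564 -0.029   0.0771] yhead 176.28 z [ 0.  0. -1.] w 0.108 F [ 0.4 -0.1 -4.4] j [ 14.  24. -20.  -0. -46. -17.]
[ 0.05939882  0.08196655 -0.04720982]
```

View pics/w8.png

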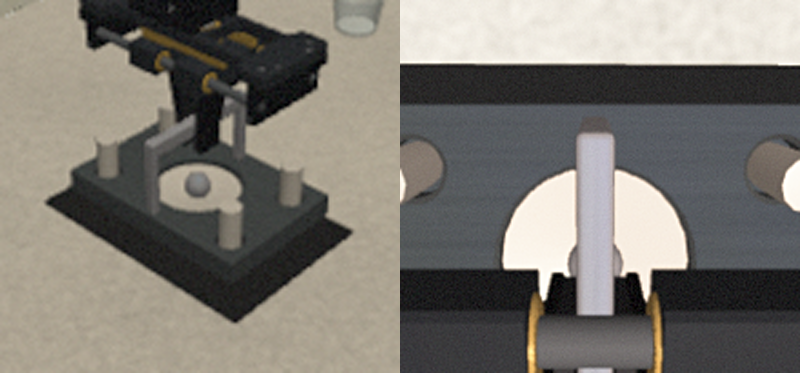

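The carrier hangs level about 16 mm up, with the ball centred. Lifting further.

Emit:
move_arm(
  series=[
    [[0, 0, 0], [0, 0, -0.001], 0],
    [[0, 0, 0], [0, 0, -0.003], 0],
    [[0, 0, 0], [0, 0, -0.005], 0],
    [[0, 0, 0], [0, 0, -0.007], 0],
    [[0, 0, 0], [0, 0, -0.008], 0],
    [[0, 0, 0], [0, 0, -0.008], 0],
    [[0, 0, 0], [0, 0, -0.008], 0],
    [[0, 0, 0], [0, 0, -0.008], 0],
    [[0, 0, 0], [0, 0, -0.008], 0],
    [[0, 0, 0], [0, 0, -0.008], 0],
    [[0, 0, 0], [0, 0, -0.008], 0],
    [[0, 0, 0], [0, 0, -0.008], 0],
  ],
)

```text
time_s: 30.4
tcp_pos: [0.5563, -0.0291, 0.1173]
ee_rot: [[-0.065, -0.998, -0.0], [-0.998, 0.065, 0.0], [0.0, 0.0, -1.0]]
wrist_force: [-0.5, -0.0, -5.4]
gripper_width: 0.109
gripper_force: 30.0
```

Emit:
move_arm(
  series=[
    [[0, 0, 0], [0, 0, -0.008], 0],
    [[0, 0, 0], [0, 0, -0.008], 0],
    [[0, 0, 0], [0, 0, -0.008], 0],
    [[0, 0, 0], [0, 0, -0.008], 0],
    [[0, 0, 0], [0, 0, -0.008], 0],
    [[0, 0, 0], [0, 0, -0.008], 0],
    [[0, 0, 0], [0, 0, -0.008], 0],
    [[0, 0, 0], [0, 0, -0.008], 0],
    [[0, 0, 0], [0, 0, -0.007], 0],
    [[0, 0, 0], [0, 0, -0.005], 0],
    [[0, 0, 0], [0, 0, -0.003], 0],
    [[0, 0, 0], [0, 0, -0.001], 0],
  ],
)

```text
time_s: 31.6
tcp_pos: [0.5564, -0.029, 0.1572]
ee_rot: [[-0.065, -0.998, 0.0], [-0.998, 0.065, 0.0], [-0.0, -0.0, -1.0]]
wrist_force: [-0.2, -0.0, -3.6]
gripper_width: 0.108
gripper_force: 30.0
```

Emit:
move_arm(
  series=[
    [[0, 0, 0], [0, 0, 0], 0],
    [[0, 0, 0], [0, 0, 0], 0],
    [[0, 0, 0], [0, 0, 0], 0],
    [[0, 0, 0], [0, 0, 0], 0],
    [[0, 0, 0], [0, 0, 0], 0],
  ],
)

```text
time_s: 32.1
tcp_pos: [0.5563, -0.029, 0.1569]
ee_rot: [[-0.065, -0.998, -0.0], [-0.998, 0.065, -0.0], [0.0, 0.0, -1.0]]
wrist_force: [0.4, -0.3, -4.7]
gripper_width: 0.11
gripper_force: 30.0
```

Emit:
move_arm(
  series=[
    [[0, 0, 0.1], [0, 0, 0], 0],
    [[0, 0, 0.2], [0, 0, 0], 0],
    [[0, 0, 0.3], [0, 0, 0], 0],
    [[0, 0, 0.4], [0, 0, 0], 0],
    [[0, 0, 0.5], [0, 0, 0], 0],
    [[0, 0, 0.5], [0, 0, 0], 0],
    [[0, 0, 0.5], [0, 0, 0], 0],
    [[0, 0, 0.5], [0, 0, 0], 0],
    [[0, 0, 0.5], [0, 0, 0], 0],
    [[0, 0, 0.5], [0, 0, 0], 0],
    [[0, 0, 0.5], [0, 0, 0], 0],
    [[0, 0, 0.5], [0, 0, 0], 0],
  ],
)

```text
time_s: 33.3
tcp_pos: [0.5563, -0.0291, 0.157]
ee_rot: [[-0.538, -0.843, 0.0], [-0.843, 0.538, -0.0], [0.0, -0.0, -1.0]]
wrist_force: [-0.3, -0.2, -4.9]
gripper_width: 0.108
gripper_force: 30.0
```

Emit:
move_arm(
  series=[
    [[0, 0, 0.5], [0, 0, 0], 0],
    [[0, 0, 0.5], [0, 0, 0], 0],
    [[0, 0, 0.5], [0, 0, 0], 0],
    [[0, 0, 0.5], [0, 0, 0], 0],
    [[0, 0, 0.5], [0, 0, 0], 0],
    [[0, 0, 0.5], [0, 0, 0], 0],
    [[0, 0, 0.5], [0, 0, 0], 0],
    [[0, 0, 0.5], [0, 0, 0], 0],
    [[0, 0, 0.5], [0, 0, 0], 0],
    [[0, 0, 0.5], [0, 0, 0], 0],
    [[0, 0, 0.5], [0, 0, 0], 0],
    [[0, 0, 0.5], [0, 0, 0], 0],
  ],
)

```text
time_s: 34.5
tcp_pos: [0.5564, -0.029, 0.157]
ee_rot: [[-0.92, -0.392, 0.0], [-0.392, 0.92, 0.0], [-0.0, 0.0, -1.0]]
wrist_force: [1.0, -0.1, -5.9]
gripper_width: 0.109
gripper_force: 30.0
```

Emit:
move_arm(
  series=[
    [[0, 0, 0.5], [0, 0, 0], 0],
    [[0, 0, 0.5], [0, 0, 0], 0],
    [[0, 0, 0.5], [0, 0, 0], 0],
    [[0, 0, 0.5], [0, 0, 0], 0],
    [[0, 0, 0.5], [0, 0, 0], 0],
    [[0, 0, 0.5], [0, 0, 0], 0],
    [[0, 0, 0.5], [0, 0, 0], 0],
    [[0, 0, 0.4], [0, 0, 0], 0],
    [[0, 0, 0.3], [0, 0, 0], 0],
    [[0, 0, 0.25], [0, 0, 0], 0],
    [[0, 0, 0.15], [0, 0, 0], 0],
    [[0, 0, 0.1], [0, 0, 0], 0],
  ],
)

```text
time_s: 35.7
tcp_pos: [0.5564, -0.029, 0.157]
ee_rot: [[-0.998, 0.065, 0.0], [0.065, 0.998, 0.0], [-0.0, 0.0, -1.0]]
wrist_force: [-0.1, -0.8, -4.3]
gripper_width: 0.109
gripper_force: 30.0
```

Emit:
move_arm(
  series=[
    [[0, 0, 0], [0, 0, 0], 0],
    [[0, 0, 0], [0, 0, 0], 0],
    [[0, 0, 0], [0, 0, 0], 0],
    [[0, 0, 0], [0, 0, 0], 0],
    [[0, 0, 0], [0, 0, 0], 0],
    [[0, 0, 0], [0, 0, 0], 0],
    [[0, 0, 0], [0, 0, 0], 0],
    [[0, 0, 0], [0, 0, 0], 0],
    [[0, 0, 0], [0, 0, 0], 0],
    [[0, 0, 0], [0, 0, 0], 0],
  ],
)

```text
time_s: 36.7
tcp_pos: [0.5563, -0.029, 0.157]
ee_rot: [[-0.998, 0.064, -0.0], [0.064, 0.998, -0.0], [0.0, -0.0, -1.0]]
wrist_force: [0.1, 0.8, -3.6]
gripper_width: 0.112
gripper_force: 30.0
```

```bash
python3 - <<'E'
from h import *
st(); c=r.capture("wrist"); s=r.capture("side")
a=cv2.resize(s["img"][110:300,190:380,::-1],(400,400),interpolation=cv2.INTER_CUBIC); b=cv2.resize(c["img"][90:290,170:390,::-1],(400,400),interpolation=cv2.INTER_CUBIC)
cv2.imwrite("pics/w9.png",np.hstack([a,b]))
E
```

```text
t 36.7 tcp [ 0.5563 -0.029   0.157 ] yhead 86.33 z [-0. -0. -1.] w 0.112 F [ 0.1  0.8 -3.6] j [  14.   19.  -15.    0.  -57. -107.]
```

View pics/w9.png

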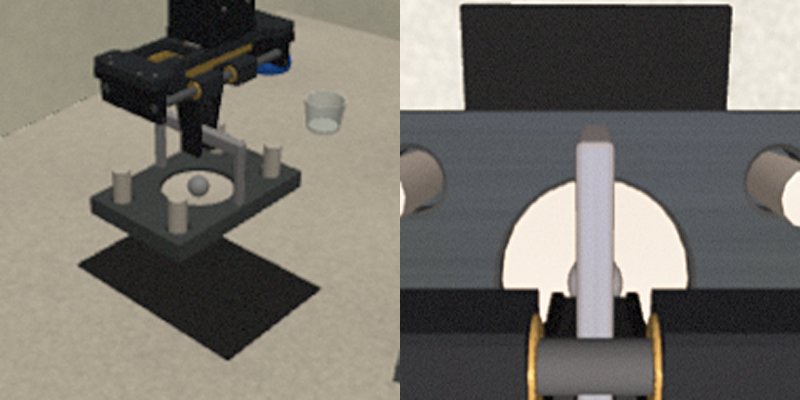

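The picture shows the carrier level and turned a quarter turn above the mat, with the ball centred and all four blanks seated. Handing in.

```bash
python3 -c "
from h import *
print(r.finish_job())"
```

```text
the job is handed in; nothing more can be done
None
```

I handed the job in at about 37 s. Both empty pockets are filled, one spare is left in the stand, and the gripper holds the carrier level about 10 cm up and turned 90° above its mat with the ball centred; no verdict came back.

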